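# Tip the counted nuts from the tipping trough into the catch tin

## Robot

A 6-joint arm with a two-finger parallel gripper is mounted at the origin on the work surface; the furniture and walls round the work are solid. World frame = base frame: x ahead of the robot, y to its left, z up, the work surface at z = 0. Lengths are in m, angles in degrees, forces in N, time in s.
With the tool pointing down it reaches from about 0.4 to 0.825 m from the base axis. Payload 7 kg.
Tool frame: the origin (TCP) lies midway between the tips of the shut fingers; the grasp point (between the pads) lies r.grip_depth behind it (r.grip_depth is the distance from the TCP to the grasp point, in m); z points along the fingers, y is the line along which they close (so a half turn about z gives the same grasp; the last joint's range is limited). The gripper opens to 88 mm and grips with 3 to 60 N. Pads are 19 mm wide; open, the fingers measure 130 mm over their backs; the gripper's body (78 mm by 193 mm) begins 47 mm behind the grasp point.
Start: joints at [86.293, 20.546, 0.682, 0, -70.136, -16.507], TCP at [0.233, 0.633, 0.227] pointing down, gripper open.
Joint ranges: [-176.03, 176.03], [-82.01, 121.73], [-58.28, 71.71], [-173.87, 95.51], [-174.79, -0.11], [-173.66, 173.66]. Speed limits (degrees/s): [136.94, 136.94, 172.46, 180, 180, 180].

## Interface

Orientations are given as [roll, pitch, yaw] about the fixed x, y, z axes, in that order (R = Rz(yaw) Ry(pitch) Rx(roll)).
In Python, from plant import r gives the robot as it stands.
- The arm moves only by the shell command python3 -m pendant 'ROWS' [OPENING] [FORCE]. ROWS is a JSON list of rows, 1 to 12 of them, each of 6 numbers: dx, dy, dz in m, then a rotation vector rx, ry, rz in degrees; each row is the pose to reach, as a shift and turn from the pose commanded when the command began, along the tool's axes at that moment; what a row does not reach only later rows make up. A row lasts 1/12 s, in which the tool goes at most 0.0417 m and 7.16 degrees, less where a joint would pass 70% of its speed; a pose out of reach is approached as far as the arm can. OPENING is the finger opening in m, set as the command begins (- or left out keeps the last). The fingers move at their own pace and stop on an object; FORCE is the grip in N (left out, the last holds). Time passes only in rows, so rows that do not move let the fingers close. It prints the time, the measured TCP pose, the force, the opening and the grip force at its end.
- r.get_state(): the state, without advancing time (a new reading comes with each control period).
- r.capture(name): name is "side" or "top" or "wrist"; returns a dict with "frame" (400x640x3 uint8, red, green, blue), "z_map" (400x640 float32, m along the optical axis (not along the pixel's ray), 0 where there is no reading), "fx", "fy", "cx", "cy" (pixels), "cam_to_world" (4x4, takes a point from camera to world coordinates). Camera axes: x right, y down, z forward; pixel columns grow to the right and rows downward; lengths in m; the calibration is good to about 2 mm. A picture is of the moment at which its call begins.
- r.close_job(): hands the job in; it is judged then, once.
The state is a dict: "time_s": time; "joints": joint angles; "qd": joint speeds; "joint_torque": joint torques, N m; "tcp_pos": TCP position; "eef_rot": TCP orientation; "contact_force": force on the tool from outside, world axes, zero at the start; "moment": the same for the moment, N m; "gripper_width": finger opening in m; "gripper_force": force on a finger pad.
Only numpy, scipy, OpenCV 4.12 (cv2) and the standard library are available. Lean on these libraries where they do the work, as an engineer would, in place of code of your own. Each camera call takes 0.05 s, during which the arm holds its last target. There are 200 camera calls.

## Task

Fit the empty catch tin between the guide rails of the tipping stand and push it gently home against the backstop under the spout. Then press the yellow bar down slowly until you feel the trough come up firmly on its stop screw, without forcing it, and hold it there for two seconds so that all four nuts slide out into the tin. Ease the trough back up to level without letting it slam, let go, and leave the tin in its place and the other things on the bench alone.

Things in the scene. Friction and masses are not known exactly. Their poses are not given: they have to be found in the camera images.
- tin: the catch tin: open rectangular steel tin, 104 (its x) x 64 (its y) x 40 (z) mm outside, walls and floor 2.5 mm, 0.13 to 0.22 kg. Origin at the centre of its underside. Its ends (+x, -x) are alike but for a paper label on the -x one; either may go in first. Starts empty on the bench, left of the green vise. Grip it across its 64 mm width.
- stand: green tipping stand, fixed to the bench. Origin on the bench under the pivot axis; x points from the spout end to the counterweight end, y along the pivot axis, z up. Pivot axis 125 mm up. Base plate 120 mm wide, x -45 to +55 mm; cheeks at y +-36.5 mm, up to z 128 mm. The stop screw stands up from the backstop block under the trough floor, 31 mm to the -x of the pivot axis.
- nest (a point): middle of the stand's backstop face, on the bench, axes as the stand's. Two guide rails 14 mm high run from it 79 mm toward its -x, 69 mm apart inside, then flare to 86 mm over 22 mm more. Home: tin on the bench, end wall against the backstop, its centre 52 mm to the -x of this point. The level trough hangs over the nest, so the tin goes in along x from the open end, not from above.
- tip (a joint): tilt of the trough, rad: 0 level on its rubber rest (start), growing as the spout goes down. The stop screw ends the travel somewhere in 0.45 to 0.65, set differently each time: feel for it. The bar needs about 4 to 8 N straight down to move; on the stop a few N more is firm, over 15 N in all strains the pivot. It swings back by itself and slams if let go. Nuts slide from 0.27 to 0.41 on.
- trough: aluminium trough, 210 mm long, 50 mm wide inside, walls 32 mm high inside, open at the spout end, a steel counterweight below the far end. Origin on the pivot axis; axes as the stand's when level. Floor top 12 mm and underside 16 mm below the pivot axis; spout lip 90 mm to the -x of it, so it hangs over the first 45 mm of the nest.
- press_bar (a point): middle of the top face of the yellow soft-coated press bar (22 mm along x, 110 mm along y, 6 mm thick) across the mouth of the trough: 79 mm to the -x of the pivot axis and 26 mm above it when level; it turns with the trough. The nuts pass beneath it.
- nut_a: hex nut, 24 mm over corners, 11 mm high, 30 g; origin at the centre of its underside. Starts lying flat in the trough.
- nut_b: hex nut, 24 mm over corners, 11 mm high, 30 g; origin at the centre of its underside. Starts lying flat in the trough.
- nut_c: hex nut, 24 mm over corners, 11 mm high, 30 g; origin at the centre of its underside. Starts lying flat in the trough.
- nut_d: hex nut, 24 mm over corners, 11 mm high, 30 g; origin at the centre of its underside. Starts lying flat in the trough.
- tape_measure: yellow tape measure, 35 x 80 x 59 mm: bystander
- bolt: hex bolt standing on its head, 58 mm tall, beyond the vise: bystander
- magnet: red triangular welding magnet, 50 x 90 x 17 mm, lying between vise and stand at the back: bystander

How it is judged:
By the outcome, as a careful person would: the job done as asked, in the order asked, and still so for the second after the job is handed in, with the robot touching nothing.
It also fails if it takes over 72 s, if anything falls off the work surface, if the arm or the gripper's body presses on something with over 40 N, if the wrist force passes 120 N, or if a joint passes its speed limit or range.

## Working session

There is one attempt and no reset: what is moved stays moved. The work goes in short steps, Python scripts to look and compute and a shell command to move; the robot and the scene stay as the last step left them, time stands still between calls to the robot, and variables do not carry over. Pictures are saved under pics/ and viewed, at most 12 in all, crops included, and the job is handed in when it is done.

```bash
ls; mkdir -p pics; python3 - <<'E'
from plant import r
import cv2
s=r.get_state();print(s,r.grip_depth)
for n in("top","side"):
    c=r.capture(n);cv2.imwrite(f"pics/{n}0.png",c["frame"][:,:,::-1]);print(n,c["fx"],c["cx"],c["cy"],c["cam_to_world"].round(3).tolist())
E
```

```text
pics
{'time_s': 0.0, 'joints': array([ 8.62933097e+01,  2.05915070e+01,  6.33805175e-01, -1.80613054e-02,
       -7.01360903e+01, -1.65084938e+01]), 'qd': array([ 0.00177782,  0.02161242,  0.07809167, -0.05012376,  0.0005855 ,
        0.01924641]), 'joint_torque': array([ 2.96361559e-04, -5.82723570e+01,  2.93050611e+01,  6.99729413e+00,
        7.00452380e-03, -1.61287462e-04]), 'tcp_pos': array([0.23309554, 0.63295817, 0.22562859]), 'eef_rot': array([ 1.79905249e+02, -1.03751597e-02, -2.02213265e+01]), 'contact_force': array([ 0.40764343,  0.8318742 , -0.07896441]), 'moment': array([-0.02670295,  0.0252    ,  0.04469042]), 'gripper_force': 0.0, 'gripper_width': 0.08748041649227091} 0.0188
top 458.163367735852 319.9723838706026 196.917917911476 [[0.01, -0.996, 0.083, 0.434], [-1.0, -0.008, 0.027, 0.01], [-0.026, -0.083, -0.996, 1.122], [0.0, 0.0, 0.0, 1.0]]
side 419.57458026728324 318.33984225580826 205.6501808456525 [[-0.999, -0.028, 0.023, 0.467], [-0.035, 0.628, -0.777, 0.814], [0.007, -0.777, -0.629, 0.747], [0.0, 0.0, 0.0, 1.0]]
```

View pics/top0.png

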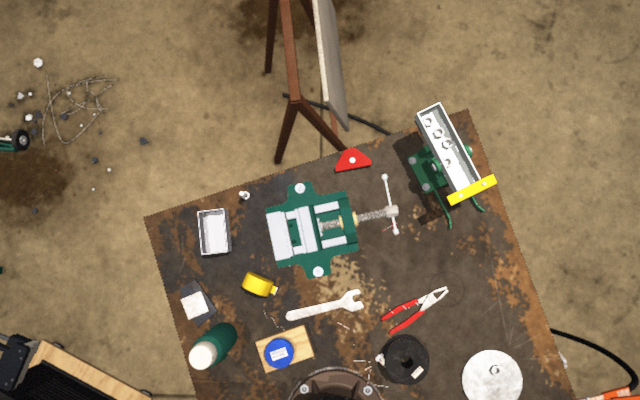

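View pics/side0.png

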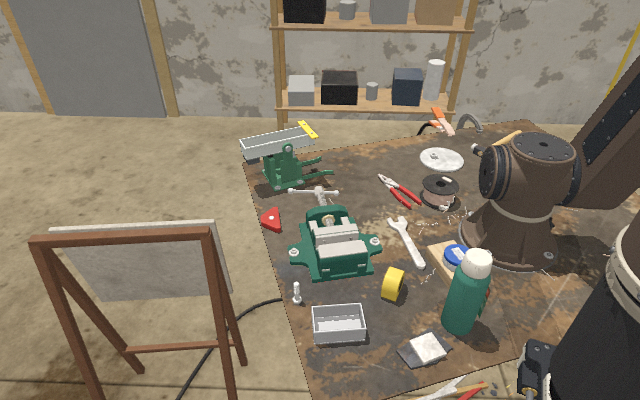

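The top view shows the tin at (214,232), vise at (310,230), stand with bar centre at (471,190) and trough running up-left to (428,110). The rails run down to about (450,225) and (482,210). In the side view the tin sits at (339,323), upright and empty, and the stand is at (285,160).

```bash
cat > h.py <<'E'
import numpy as np,cv2
from plant import r
def cloud(c):
    v,u=np.mgrid[:400,:640];z=c["z_map"]
    p=np.stack([(u-c["cx"])/c["fx"]*z,(v-c["cy"])/c["fy"]*z,z],-1)
    T=c["cam_to_world"];return p@T[:3,:3].T+T[:3,3]
def ray(c,u,v,h):
    T=c["cam_to_world"];d=T[:3,:3]@[(u-c["cx"])/c["fx"],(v-c["cy"])/c["fy"],1];o=T[:3,3]
    return o+d*(h-o[2])/d[2]
def rect(P):
    c,s,a=cv2.minAreaRect(P[:,:2].astype(np.float32)*1000);return np.round(c,1),np.round(s,1),round(a,1)
E
python3 - <<'E'
from h import *
for n,roi in(("top",(185,265,190,250)),("side",(290,355,300,380))):
    c=r.capture(n);P=cloud(c);hsv=cv2.cvtColor(c["frame"],cv2.COLOR_RGB2HSV)
    y0,y1,x0,x1=roi;Q=P[y0:y1,x0:x1].reshape(-1,3)
    b=Q[(abs(Q[:,2])<.02)];t=Q[(Q[:,2]>.034)&(Q[:,2]<.05)];w=Q[(Q[:,2]>.012)&(Q[:,2]<.05)]
    print(n,"bench",np.median(b[:,2]),"rim",rect(t),"tin all",rect(w),np.percentile(t[:,2],[5,50,95]))
    m=cv2.inRange(hsv,(22,150,120),(34,255,255))
    k,l,st,ce=cv2.connectedComponentsWithStats(m)
    for i in range(1,k):
        if st[i,4]>60:
            q=P[l==i];q=q[q[:,2]>0];print(" yellow",ce[i].round(1),st[i,4],np.median(q,0).round(4),rect(q))
            ys,xs=np.nonzero(l==i);print("   plane .151",rect(np.array([ray(c,u,v,.151) for u,v in zip(xs,ys)])))
    # trough/high things & rails
    Z=P[...,2];inr=(P[...,0]>.35)&(P[...,1]<-.2)&(P[...,1]>-.55)
    q=P[inr&(Z>.105)&(Z<.2)];print(" high",len(q),rect(q) if len(q) else "")
    g=cv2.inRange(hsv,(55,60,30),(90,255,255))>0
    q=P[inr&g&(Z>.009)&(Z<.02)];print(" rails/low green",len(q),rect(q) if len(q) else "")
    q=P[inr&g&(Z>.11)&(Z<.135)];print(" cheeks",len(q),rect(q) if len(q) else "")
E
python3 - <<'E'
import cv2
a=cv2.imread("pics/top0.png")[90:250,390:520];b=cv2.imread("pics/side0.png")[110:200,230:345]
a=cv2.resize(a,None,fx=3,fy=3,interpolation=2);b=cv2.resize(b,(400,313),interpolation=2)
import numpy as np
o=np.zeros((480,790,3),'u1');o[:,:390]=a;o[:313,390:790]=b;cv2.imwrite("pics/crop.png",o)
E
```

```text
top bench 0.0012700963788918607 rim (array([460.4, 270.2]), array([135.5, 118.4]), 6.9) tin all (array([460.3, 269.7]), array([135.9, 119.3]), 6.8) [0.03580458 0.04112546 0.04456015]
 yellow [471.7 189.4] 522 [ 0.5338 -0.2853  0.1517] (array([ 493.7, -190. ]), array([ 35.5, 415.8]), 21.6)
   plane .151 (array([ 533.2, -284.1]), array([ 23.4, 110.2]), 27.0)
 yellow [257.9 284.5] 515 [0.318  0.1813 0.055 ] (array([353.8, 104.6]), array([ 68.6, 238.3]), 24.1)
   plane .151 (array([327.6, 163.3]), array([67.7, 37.1]), 66.7)
 high 3061 (array([ 618.5, -239.5]), array([210.8, 109.7]), 27.1)
 rails/low green 178 (array([ 551.2, -262.8]), array([189.8,  90.8]), 32.5)
 cheeks 38 (array([ 605.1, -247.6]), array([31.1, 87.7]), 27.0)
side bench 0.000599926201673151 rim (array([440.3, 295.2]), array([104.4,  67. ]), 6.9) tin all (array([440.2, 295.6]), array([104.3,  67.8]), 7.5) [0.03454546 0.03992318 0.0425204 ]
 yellow [623.7  59.1] 254 [-1.3829 -1.9118  0.0099] (array([-1379.9, -1907.6]), array([39.6, 10.8]), 61.4)
   plane .151 (array([-761.9, -989.9]), array([1080.2,   14.9]), 56.0)
 yellow [390.2 289.6] 290 [0.3271 0.2157 0.036 ] (array([399.1, 486.7]), array([667.1,  40.6]), 74.8)
   plane .151 (array([345.7, 299.2]), array([73.2, 31.6]), 71.0)
 high 1337 (array([ 607.5, -231.1]), array([212.1, 112.3]), 33.9)
 rails/low green 164 (array([ 564.1, -265.3]), array([196.3,  88.3]), 27.2)
 cheeks 39 (array([ 586.9, -211.2]), array([29.1, 12.8]), 11.5)
```

View pics/crop.png

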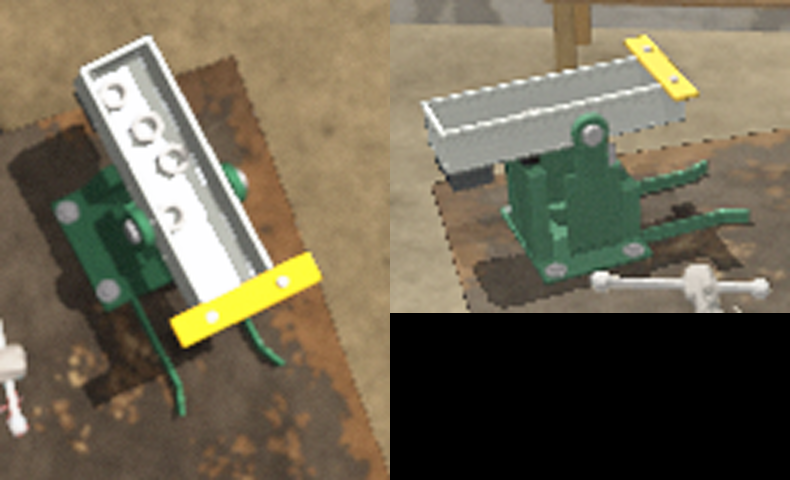

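The crop confirms four nuts in the trough, with the rails flaring toward the lower end at crop (180,410) and (280,360), where nothing blocks the entry. Next I'll refine the tin in the top view and check the vise handle heights.

```bash
python3 - <<'E'
from h import *
c=r.capture("top");P=cloud(c);g=cv2.cvtColor(c["frame"],cv2.COLOR_RGB2HSV)
m=((P[...,2]>.012)&(P[...,2]<.05)).astype('u1');R=np.zeros_like(m);R[195:270,180:250]=1;m&=R
k,l,st,ce=cv2.connectedComponentsWithStats(m)
i=1+st[1:,4].argmax();ys,xs=np.nonzero(l==i);print(st[i],rect(P[l==i]))
print("rayrim",rect(np.array([ray(c,u,v,.04) for u,v in zip(xs,ys)])))
q=P[180:245,375:402].reshape(-1,3);q=q[q[:,2]>.02];print("handle",q.min(0).round(3),q.max(0).round(3))
q=P[180:280,262:360].reshape(-1,3);q=q[(q[:,2]>.02)&(q[:,2]<.3)];print("vise",q.min(0).round(3),q.max(0).round(3))
s=r.get_state();T=np.array(s["tcp_pos"]);print(T,s["eef_rot"])
E
```

```text
[197 208  34  47 446] (array([441.5, 294.7]), array([104.9,  65.3]), 7.6)
rayrim (array([441.9, 291.9]), array([104.7,  71.2]), 7.2)
handle [ 0.434 -0.146  0.024] [0.564 0.01  1.122]
vise [ 0.328 -0.053  0.02 ] [0.562 0.175 0.081]
[0.2331794  0.6332219  0.22610219] [ 1.79955164e+02 -7.25641803e-03 -2.02145074e+01]
```

```bash
cat >> h.py <<'E'
from scipy.spatial.transform import Rotation as Ro
def goal(p,yaw,tilt=0):
    s=r.get_state();R=Ro.from_euler('xyz',s["eef_rot"],degrees=True)
    G=Ro.from_euler('xyz',[180,0,yaw],degrees=True)*Ro.from_euler('y',tilt,degrees=True)
    d=R.inv().apply(np.array(p)-s["tcp_pos"]);w=(R.inv()*G).as_rotvec(degrees=True)
    print("row",d.round(4),w.round(2),"rows>=",max(np.linalg.norm(d)/.0417,np.linalg.norm(w)/7.16).round(1))
E
python3 -m pendant '[[0.03,0.025,0.01,0,0,-3],[0.06,0.05,0.02,0,0,-7],[0.09,0.08,0.03,0,0,-12],[0.12,0.11,0.045,0,0,-16],[0.15,0.14,0.06,0,0,-20],[0.18,0.17,0.07,0,0,-24],[0.21,0.2,0.08,0,0,-27],[0.24,0.23,0.09,0,0,-27.4],[0.265,0.25,0.1,0,0,-27.4],[0.278,0.263,0.106,0,0,-27.4],[0.278,0.263,0.106,0,0,-27.4]]' 0.088
python3 - <<'E'
from h import *
s=r.get_state();print(s["tcp_pos"],s["eef_rot"],s["joints"].round(1))
c=r.capture("wrist");cv2.imwrite("pics/w1.png",c["frame"][:,:,::-1]);T=c["cam_to_world"]
R=Ro.from_euler('xyz',s["eef_rot"],degrees=True)
print("cam in tool",R.inv().apply(T[:3,3]-s["tcp_pos"]).round(3))
P=cloud(c);m=((P[...,2]>.034)&(P[...,2]<.046)&(P[...,0]>.3)&(P[...,0]<.52)&(P[...,1]>.22)&(P[...,1]<.37)).astype('u1')
k,l,st,ce=cv2.connectedComponentsWithStats(m);i=1+st[1:,4].argmax();print(st[i],rect(P[l==i]))
E
```

```text
time_s: 1.17
tcp_pos: [0.4033, 0.2858, 0.119]
eef_rot: [179.9, 0.2, 7.0]
contact_force: [-0.3, -0.3, -0.3]
gripper_width: 0.0874
gripper_force: 0.0
[0.40329654 0.28580029 0.11896313] [1.79864016e+02 1.54052329e-01 6.97028302e+00] [ 58.1   9.5 -30.   -0.  -50.7  38.9]
cam in tool [ 0.081  0.001 -0.157]
[ 272  103   80  121 1547] (array([440.8, 294.5]), array([103.9,  64.5]), 7.1)
```

View pics/w1.png

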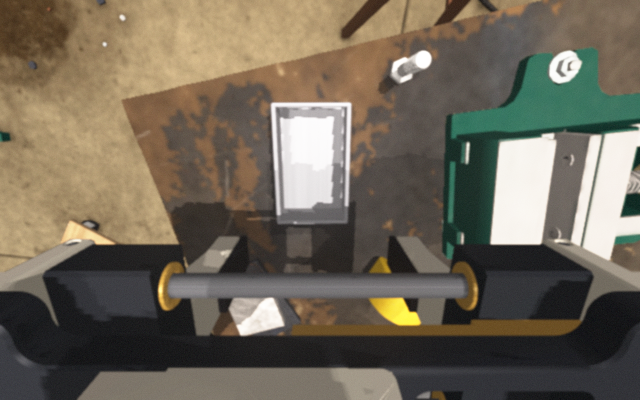

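The wrist view shows the tin at (311,163), clear of everything, and the camera mount lies on the tool's +x side. I'll flip the tool half a turn so the camera stays clear of the trough. Joint 6 has room for that going negative.

```bash
python3 -m pendant '[[0,0,0,0,0,7],[0,0,0,0,0,14],[0,0,0,0,0,21],[0,0,0,0,0,28],[0,0,0,0,0,35],[0,0,0,0,0,42],[0,0,0,0,0,49],[0,0,0,0,0,56],[0,0,0,0,0,63],[0,0,0,0,0,70],[0,0,0,0,0,77],[0,0,0,0,0,84]]' >/dev/null
python3 -m pendant '[[0,0,0,0,0,7],[0,0,0,0,0,14],[0,0,0,0,0,21],[0,0,0,0,0,28],[0,0,0,0,0,35],[0,0,0,0,0,42],[0,0,0,0,0,49],[0,0,0,0,0,56],[0,0,0,0,0,63],[0,0,0,0,0,70],[0,0,0,0,0,77],[0,0,0,0,0,84]]'
python3 -m pendant '[[0,0,0,0,0,7],[0,0,0,0,0,12],[0,0,0,0,0,12]]'
python3 - <<'E'
from h import *
print(r.get_state()["joints"].round(1));goal([.4011,.2896,.06],187.1);goal([.4011,.2896,.019],187.1)
E
```

```text
time_s: 3.22
tcp_pos: [0.4032, 0.2918, 0.121]
eef_rot: [180.0, 0.0, -161.1]
contact_force: [-0.5, -0.2, -0.2]
gripper_width: 0.0872
gripper_force: 0.0
time_s: 3.47
tcp_pos: [0.4032, 0.2917, 0.121]
eef_rot: [180.0, 0.0, -173.0]
contact_force: [0.2, -0.2, 0.5]
gripper_width: 0.0875
gripper_force: 0.0
[  58.6    9.5  -29.7    0.   -50.7 -141.5]
row [ 0.0024 -0.0019  0.061 ] [ 0.04  0.04 -0.08] rows>= 1.5
row [ 0.0024 -0.0019  0.102 ] [ 0.04  0.04 -0.08] rows>= 2.4
```

Descend and grip at 25 N, with rows to settle.

```bash
python3 -m pendant '[[0.001,-0.001,0.02,0,0,0],[0.0024,-0.0019,0.045,0,0,0],[0.0024,-0.0019,0.07,0,0,0],[0.0024,-0.0019,0.09,0,0,0],[0.0024,-0.0019,0.102,0,0,0],[0.0024,-0.0019,0.102,0,0,0]]'
python3 -m pendant '[[0,0,0,0,0,0],[0,0,0,0,0,0],[0,0,0,0,0,0],[0,0,0,0,0,0],[0,0,0,0,0,0],[0,0,0,0,0,0],[0,0,0,0,0,0],[0,0,0,0,0,0]]' 0.05 25
python3 -m pendant '[[0,0,-0.01,0,0,0],[0,0,-0.025,0,0,0],[0,0,-0.05,0,0,0],[0,0,-0.08,0,0,0],[0,0,-0.11,0,0,0],[0,0,-0.13,0,0,0],[0,0,-0.13,0,0,0]]'
python3 - <<'E'
from h import *
for n in("side","top"):
    c=r.capture(n);P=cloud(c);cv2.imwrite(f"pics/{n}1.png",c["frame"][:,:,::-1])
s=r.get_state();print(s["tcp_pos"],s["eef_rot"])
# entry TCP: stand x = -137-115, stand pivot (.6045,-.2473), yaw 27.1
a=np.radians(27.1);d=np.array([np.cos(a),np.sin(a)])
for X in(-.262,-.137):
    p=np.array([.6045,-.2473])+X*d;print(X,p);goal([*p,.15],207.1)
E
```

```text
time_s: 3.97
tcp_pos: [0.4, 0.2876, 0.0163]
eef_rot: [-179.8, -0.2, -172.6]
contact_force: [-0.0, -0.7, 0.9]
gripper_width: 0.0875
gripper_force: 0.0
time_s: 4.63
tcp_pos: [0.4015, 0.2891, 0.0196]
eef_rot: [179.9, 0.1, -172.8]
contact_force: [-2.4, 0.9, 6.4]
gripper_width: 0.0636
gripper_force: 25.0
time_s: 5.22
tcp_pos: [0.4026, 0.2901, 0.1532]
eef_rot: [179.7, 0.3, -172.8]
contact_force: [0.5, 1.1, -2.1]
gripper_width: 0.0636
gripper_force: 25.0
[0.40100524 0.28840556 0.14917319] [ 1.79901715e+02  4.78973561e-02 -1.72829913e+02]
-0.262 [ 0.37126425 -0.36665277]
row [ 0.1113 -0.6462 -0.002 ] [  0.09   0.06 -19.93] rows>= 15.7
-0.137 [ 0.48254085 -0.30970965]
row [-0.0062 -0.6036 -0.0019] [  0.09   0.06 -19.93] rows>= 14.5
```

View pics/side1.png

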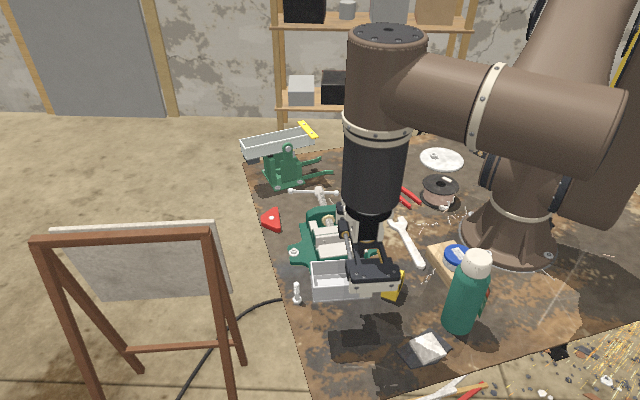

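The tin is held level at about (350,280), with the vise well below it. Transit goes in a slight bulge over the vise.

```bash
python3 -m pendant '[[-0.002,-0.012,0,0,0,0],[-0.005,-0.035,0,0,0,-1],[-0.009,-0.064,0,0,0,-2],[-0.013,-0.096,0,0,0,-3],[-0.017,-0.13,0,0,0,-4],[-0.02,-0.164,0,0,0,-5],[-0.02,-0.198,0,0,0,-6],[-0.018,-0.232,0,0,0,-7],[-0.014,-0.264,0,0,0,-8],[-0.011,-0.294,0,0,0,-9],[-0.008,-0.318,0,0,0,-10],[-0.0076,-0.3315,0,0,0,-10]]'
python3 - <<'E'
from h import *
goal([.3713,-.3667,.15],207.1)
E
```

```text
time_s: 6.32
tcp_pos: [0.448, -0.0426, 0.147]
eef_rot: [180.0, -0.2, -162.9]
contact_force: [-0.1, 0.9, -3.5]
gripper_width: 0.0636
gripper_force: 25.0
row [ 0.1689 -0.2871 -0.0024] [ 0.03 -0.21 -9.96] rows>= 8.0
```

```bash
python3 -m pendant '[[0.006,-0.012,0,0,0,0],[0.02,-0.035,0,0,0,-1],[0.037,-0.063,0,0,0,-2],[0.054,-0.092,0,0,0,-3],[0.071,-0.121,0,0,0,-4],[0.088,-0.15,0,0,0,-5],[0.105,-0.179,0,0,0,-6],[0.122,-0.208,0,0,0,-7],[0.14,-0.238,0,0,0,-8],[0.157,-0.267,0,0,0,-9],[0.169,-0.287,0,0,0,-10],[0.169,-0.287,0,0,0,-10]]'
python3 -m pendant '[[0,0,0.015,0,0,0],[0,0,0.035,0,0,0],[0,0,0.055,0,0,0],[0,0,0.075,0,0,0],[0,0,0.09,0,0,0],[0,0,0.1,0,0,0],[0,0,0.1,0,0,0],[0,0,0.1,0,0,0]]'
python3 - <<'E'
from h import *
c=r.capture("top");P=cloud(c);f=c["frame"]
cv2.imwrite("pics/t2.png",cv2.resize(f[80:280,380:560,::-1],None,fx=3,fy=3,interpolation=2))
s=r.get_state();t=s["tcp_pos"];print(t,s["eef_rot"],s["joints"].round(1))
hsv=cv2.cvtColor(f,cv2.COLOR_RGB2HSV);g=cv2.inRange(hsv,(55,60,30),(90,255,255))>0
a=np.radians(27.1);M=np.array([[np.cos(a),np.sin(a)],[-np.sin(a),np.cos(a)]])
# green pixels cast onto the rail-top plane z=.014, in stand axes
ys,xs=np.nonzero(g);K=np.array([ray(c,u,v,.014)[:2] for u,v in zip(xs,ys)]);S=(K-[.6045,-.2473])@M.T*1000
for lo in range(-150,-80,10):
    k=S[(S[:,0]>lo)&(S[:,0]<=lo+10)&(abs(S[:,1])<60)][:,1];print(lo,np.sort(k[k>0]).round(0),np.sort(k[k<0]).round(0))
T=(np.array(t[:2])-[.6045,-.2473])@M.T;print("tcp in stand",T)
E
```

```text
time_s: 7.32
tcp_pos: [0.371, -0.3667, 0.1465]
eef_rot: [179.9, -0.2, -152.9]
contact_force: [0.9, -0.2, -1.3]
gripper_width: 0.0637
gripper_force: 25.0
time_s: 7.98
tcp_pos: [0.3727, -0.3635, 0.0479]
eef_rot: [179.9, -0.1, -152.8]
contact_force: [0.7, -0.0, -1.2]
gripper_width: 0.0639
gripper_force: 25.0
[ 0.37344805 -0.36379564  0.04872544] [ 1.79989690e+02 -2.43369663e-02 -1.52799951e+02] [-22.7  17.1 -31.3   0.  -41.6 -40.2]
-150 [] []
-140 [] []
-130 [] []
-120 [] []
-110 [] []
-100 [] []
-90 [] []
tcp in stand [-0.2587544   0.00154863]
```

View pics/t2.png

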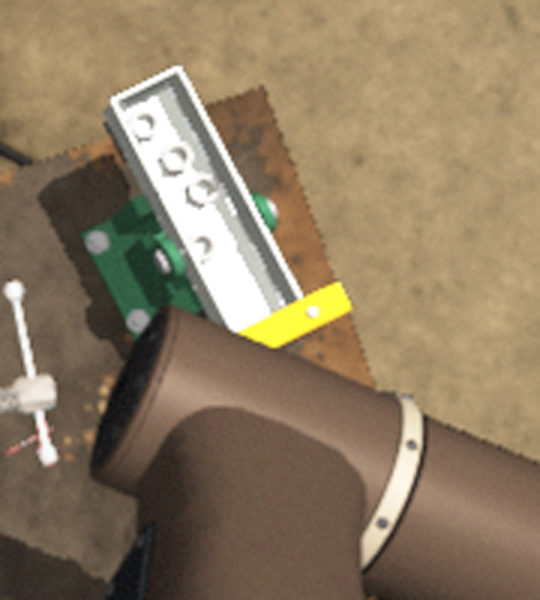

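The forearm hides the rails in the top view, so I'll measure the rails in the stored first pictures and the held tin in the side view.

```bash
python3 - <<'E'
from h import *
a=np.radians(27.1);M=np.array([[np.cos(a),np.sin(a)],[-np.sin(a),np.cos(a)]]);O=np.array([.6045,-.2473])
for n in("top","side"):
    c=r.capture(n)
    f=cv2.cvtColor(cv2.imread(f"pics/{n}0.png"),cv2.COLOR_BGR2HSV)
    g=cv2.inRange(f,(55,50,20),(95,255,255))>0
    ys,xs=np.nonzero(g);K=np.array([ray(c,u,v,.014)[:2] for u,v in zip(xs,ys)]);S=(K-O)@M.T*1000
    S=S[(S[:,0]>-155)&(S[:,0]<-70)&(abs(S[:,1])<70)]
    for lo in range(-155,-70,6):
        k=S[(S[:,0]>lo)&(S[:,0]<=lo+6)][:,1]
        print(n,lo+3,*[ (q.min().round(1),q.max().round(1)) if len(q) else '-' for q in(k[k>0],k[k<0])])
c=r.capture("side");P=cloud(c);cv2.imwrite("pics/s3.png",cv2.resize(c["frame"][60:260,200:460,::-1],None,fx=3,fy=3,interpolation=2))
S=(P[...,:2]-O)@M.T*1000;Z=P[...,2]
m=(Z>.034)&(Z<.075)&(S[...,0]>-330)&(S[...,0]<-160)&(abs(S[...,1])<60)
print(m.sum());q=S[m];print(rect(q/1000),np.percentile(Z[m],[2,50,98]))
E
```

```text
top -152 - -
top -146 (np.float64(43.1), np.float64(46.3)) (np.float64(-46.3), np.float64(-40.9))
top -140 (np.float64(39.7), np.float64(47.3)) (np.float64(-45.3), np.float64(-37.8))
top -134 (np.float64(37.5), np.float64(44.0)) (np.float64(-42.2), np.float64(-35.8))
top -128 (np.float64(36.2), np.float64(43.8)) (np.float64(-40.2), np.float64(-33.8))
top -122 (np.float64(34.0), np.float64(40.5)) (np.float64(-38.2), np.float64(-31.8))
top -116 (np.float64(33.9), np.float64(40.4)) (np.float64(-38.4), np.float64(-33.0))
top -110 (np.float64(33.8), np.float64(40.2)) (np.float64(-38.7), np.float64(-32.1))
top -104 (np.float64(33.6), np.float64(40.0)) (np.float64(-37.7), np.float64(-31.1))
top -98 (np.float64(33.5), np.float64(39.9)) -
top -92 (np.float64(34.4), np.float64(40.8)) -
top -86 (np.float64(34.3), np.float64(39.7)) -
top -80 (np.float64(34.2), np.float64(39.6)) -
top -74 (np.float64(34.1), np.float64(39.5)) -
top -68 (np.float64(34.0), np.float64(39.4)) -
side -152 - -
side -146 - -
side -140 (np.float64(45.5), np.float64(51.7)) (np.float64(-41.9), np.float64(-31.0))
side -134 (
[... 407 characters left out ...]
t64(-16.3))
side -104 (np.float64(41.3), np.float64(54.9)) (np.float64(-33.5), np.float64(-14.9))
side -98 (np.float64(38.7), np.float64(51.0)) (np.float64(-34.9), np.float64(-17.6))
side -92 (np.float64(36.1), np.float64(54.6)) (np.float64(-32.2), np.float64(-18.9))
side -86 (np.float64(38.5), np.float64(52.1)) (np.float64(-34.8), np.float64(-14.9))
side -80 (np.float64(36.0), np.float64(55.6)) (np.float64(-36.1), np.float64(-17.6))
side -74 (np.float64(34.7), np.float64(51.9)) (np.float64(-34.7), np.float64(-14.9))
side -68 (np.float64(38.3), np.float64(38.3)) (np.float64(-22.8), np.float64(-22.8))
687
(array([-217.1,    1.9]), array([107.4, 100.7]), 0.0) [0.03502791 0.05521908 0.07217229]
```

View pics/s3.png

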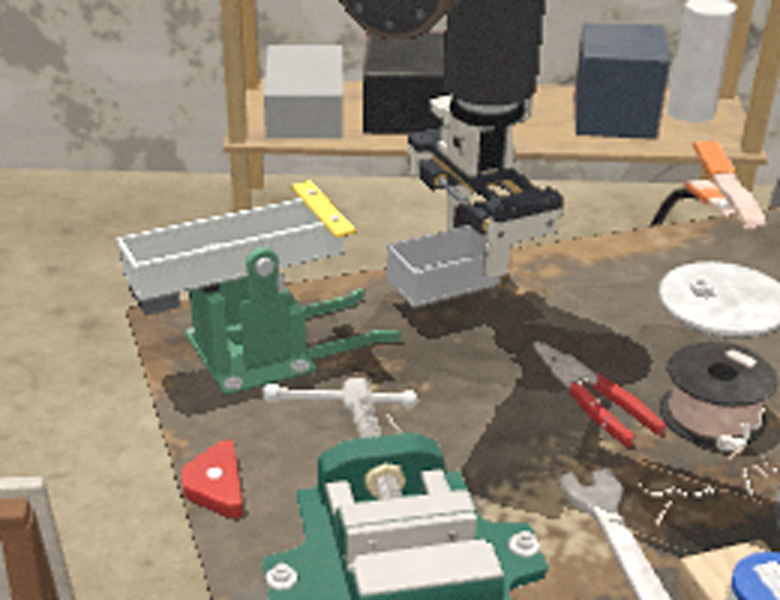

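The side crop shows the tin level at (440,270), on line with the rails whose ends are at (360,295) and (395,335). The top-view rails centre at stand y ≈ +1 mm and I'm at +1.5, so I'll lower and enter.

```bash
python3 -m pendant '[[0,0,0.008,0,0,0],[0,0,0.016,0,0,0],[0,0,0.022,0,0,0],[0,-0.0005,0.026,0,0,0],[0,-0.0005,0.028,0,0,0],[0,-0.0005,0.028,0,0,0],[0,-0.0005,0.028,0,0,0]]'
python3 -m pendant '[[-0.004,0,0,0,0,0],[-0.01,0,0,0,0,0],[-0.016,0,0,0,0,0],[-0.022,0,0,0,0,0],[-0.028,0,0,0,0,0],[-0.034,0,0,0,0,0],[-0.04,0,0,0,0,0],[-0.045,0,0,0,0,0],[-0.05,0,0,0,0,0],[-0.05,0,0,0,0,0],[-0.05,0,0,0,0,0]]'
cat > st.py <<'E'
from h import *
s=r.get_state();a=np.radians(27.1);M=np.array([[np.cos(a),np.sin(a)],[-np.sin(a),np.cos(a)]])
print("stand xy mm",(M@(s["tcp_pos"][:2]-[.6045,-.2473])*1000).round(1),"z",(s["tcp_pos"][2]*1000).round(1),"F stand",(M@s["contact_force"][:2]).round(1),s["contact_force"][2].round(1),"rot",s["eef_rot"].round(1),"w",s["gripper_width"].round(4),"t",round(s["time_s"],2))
E
python3 st.py
```

```text
time_s: 8.77
tcp_pos: [0.3737, -0.3642, 0.0204]
eef_rot: [180.0, -0.0, -152.8]
contact_force: [0.2, -0.4, -1.8]
gripper_width: 0.0634
gripper_force: 25.0
time_s: 9.68
tcp_pos: [0.4183, -0.3411, 0.0205]
eef_rot: [180.0, -0.0, -152.8]
contact_force: [-0.8, -0.0, -2.6]
gripper_width: 0.0641
gripper_force: 25.0Traceback (most recent call last):
  File "st.py", line 3, in <module>
    print("stand xy mm",(M@(s["tcp_pos"][:2]-[.6045,-.2473])*1000).round(1),"z",(s["tcp_pos"][2]*1000).round(1),"F stand",(M@s["contact_force"][:2]).round(1),s["contact_force"][2].round(1),"rot",s["eef_rot"].round(1),"w",s["gripper_width"].round(4),"t",round(s["time_s"],2))
                                                                                                                                                                                                                             ^^^^^^^^^^^^^^^^^^^^^^^^
AttributeError: 'float' object has no attribute 'round'
```

```bash
sed -i 's/s\["gripper_width"\].round(4)/s["gripper_width"]/' st.py; python3 st.py
python3 -m pendant '[[-0.003,0,0,0,0,0],[-0.007,0,0,0,0,0],[-0.011,0,0,0,0,0],[-0.015,0,0,0,0,0],[-0.019,0,0,0,0,0],[-0.023,0,0,0,0,0],[-0.026,0,0,0,0,0],[-0.028,0,0,0,0,0],[-0.03,0,0,0,0,0],[-0.03,0,0,0,0,0]]'; python3 st.py
```

```text
stand xy mm [-208.5    1.3] z 20.5 F stand [-0.7  0.4] -2.6 rot [ 180.    -0.  -152.8] w 0.0640919880641588 t 9.68
time_s: 10.52
tcp_pos: [0.4452, -0.3275, 0.0205]
eef_rot: [-180.0, 0.0, -152.8]
contact_force: [-0.3, -0.3, -1.1]
gripper_width: 0.0637
gripper_force: 25.0
stand xy mm [-178.3    1.2] z 20.5 F stand [-0.4 -0.2] -1.1 rot [-180.     0.  -152.8] w 0.06365952445221977 t 10.52
```

```bash

python3 -m pendant '[[-0.003,0,0,0,0,0],[-0.007,0,0,0,0,0],[-0.011,0,0,0,0,0],[-0.015,0,0,0,0,0],[-0.019,0,0,0,0,0],[-0.023,0,0,0,0,0],[-0.026,0,0,0,0,0],[-0.028,0,0,0,0,0],[-0.03,0,0,0,0,0],[-0.03,0,0,0,0,0]]'; python3 st.py
python3 -m pendant '[[-0.001,0,0,0,0,0],[-0.002,0,0.0005,0,0,0],[-0.003,0,0.001,0,0,0],[-0.004,0,0.001,0,0,0],[-0.005,0,0.001,0,0,0],[-0.005,0,0.001,0,0,0]]';python3 st.py
```

```text
time_s: 11.35
tcp_pos: [0.4719, -0.3138, 0.0206]
eef_rot: [-180.0, 0.0, -152.8]
contact_force: [0.1, -0.3, -1.2]
gripper_width: 0.0637
gripper_force: 25.0
stand xy mm [-148.3    1.2] z 20.6 F stand [-0.  -0.3] -1.2 rot [-180.     0.  -152.8] w 0.06373802178186883 t 11.35
time_s: 11.85
tcp_pos: [0.4762, -0.3116, 0.0197]
eef_rot: [-180.0, 0.0, -152.8]
contact_force: [-0.2, -0.2, -0.5]
gripper_width: 0.0645
gripper_force: 25.2
stand xy mm [-143.5    1.2] z 19.7 F stand [-0.3 -0. ] -0.5 rot [-180.     0.  -152.8] w 0.06449698912213842 t 11.85
```

```bash

python3 -m pendant '[[-0.001,0,0,0,0,0],[-0.002,0,0,0,0,0],[-0.003,0,0,0,0,0],[-0.003,0,0,0,0,0]]' >/dev/null; python3 st.py
python3 -m pendant '[[-0.0005,0,0,0,0,0],[-0.001,0,0,0,0,0],[-0.0015,0,0,0,0,0],[-0.0015,0,0,0,0,0]]' >/dev/null;python3 st.py
```

```text
stand xy mm [-140.5    1.3] z 19.7 F stand [-0.9 -0.7] 0.8 rot [-180.     0.  -152.8] w 0.06371128040193676 t 12.18
stand xy mm [-139.2    1.3] z 19.6 F stand [-2.3  0.2] 2.0 rot [-180.    -0.  -152.8] w 0.0641289139867176 t 12.52
```

```bash

python3 -m pendant '[[-0.0005,0,0,0,0,0],[-0.001,0,0,0,0,0],[-0.001,0,0,0,0,0]]' >/dev/null; python3 st.py
python3 -m pendant '[[-0.0005,0,0,0,0,0],[-0.0005,0,0,0,0,0]]' >/dev/null;python3 st.py
```

```text
stand xy mm [-138.2    1.3] z 19.6 F stand [-1.3  0.3] 2.0 rot [-180.    -0.  -152.8] w 0.06375876119267171 t 12.77
stand xy mm [-138.2    1.4] z 19.6 F stand [-5.  -0.9] 4.3 rot [ 180.    -0.  -152.8] w 0.06370081095108687 t 12.93
```

```bash

python3 -m pendant '[[-0.0005,0,0,0,0,0],[-0.0005,0,0,0,0,0]]' >/dev/null; python3 st.py
python3 - <<'E'
from h import *
c=r.capture("side");cv2.imwrite("pics/s4.png",cv2.resize(c["frame"][80:200,230:390,::-1],None,fx=4.5,fy=4.5,interpolation=2))
E
```

```text
stand xy mm [-138.1    1.4] z 19.6 F stand [-6.2 -0.6] 5.6 rot [ 1.800e+02 -1.000e-01 -1.528e+02] w 0.06351198228268062 t 13.1
```

View pics/s4.png

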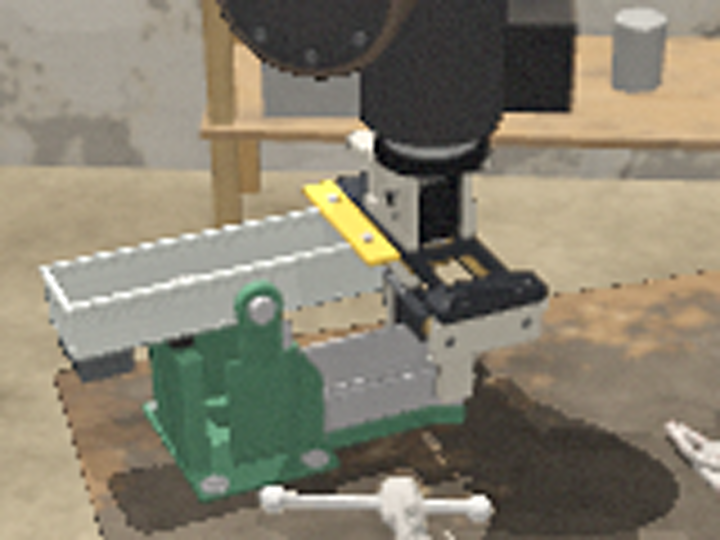

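The tin sits between the rails against the backstop, from (320,370) to (460,410) in the crop, and the force agrees. Next I release, back out along the rails, rise and shut the fingers.

```bash

python3 -m pendant '[[0.0005,0,0,0,0,0],[0.0005,0,0,0,0,0],[0.0005,0,0,0,0,0],[0.0005,0,0,0,0,0],[0.0005,0,0,0,0,0],[0.0005,0,0,0,0,0]]' 0.086; python3 st.py
python3 -m pendant '[[0.005,0,-0.001,0,0,0],[0.015,0,-0.002,0,0,0],[0.03,0,-0.002,0,0,0],[0.045,0,-0.002,0,0,0],[0.06,0,-0.01,0,0,0],[0.065,0,-0.035,0,0,0],[0.065,0,-0.065,0,0,0],[0.065,0,-0.1,0,0,0],[0.065,0,-0.135,0,0,0],[0.065,0,-0.155,0,0,0],[0.065,0,-0.165,0,0,0],[0.065,0,-0.165,0,0,0]]'
python3 -m pendant '[[0,0,0,0,0,0],[0,0,0,0,0,0],[0,0,0,0,0,0],[0,0,0,0,0,0],[0,0,0,0,0,0],[0,0,0,0,0,0],[0,0,0,0,0,0],[0,0,0,0,0,0]]' 0 10 >/dev/null;python3 st.py
python3 - <<'E'
from h import *
c=r.capture("side");cv2.imwrite("pics/s5.png",cv2.resize(c["frame"][80:200,230:390,::-1],None,fx=4.5,fy=4.5,interpolation=2))
E
```

```text
time_s: 13.65
tcp_pos: [0.4815, -0.3087, 0.0195]
eef_rot: [-180.0, 0.0, -152.8]
contact_force: [-0.7, 0.5, -0.0]
gripper_width: 0.0851
gripper_force: 0.0
stand xy mm [-137.4    1.3] z 19.5 F stand [-0.4  0.8] -0.0 rot [-180.     0.  -152.8] w 0.08511196892565512 t 13.65
time_s: 14.65
tcp_pos: [0.4235, -0.3397, 0.1876]
eef_rot: [-179.8, 0.2, -152.9]
contact_force: [-0.1, -0.0, 1.2]
gripper_width: 0.0858
gripper_force: 0.0
stand xy mm [-202.6    1.2] z 184.4 F stand [-0.2 -0. ] -0.1 rot [ 180.    -0.  -152.8] w 0.03831090581446678 t 15.32
```

View pics/s5.png

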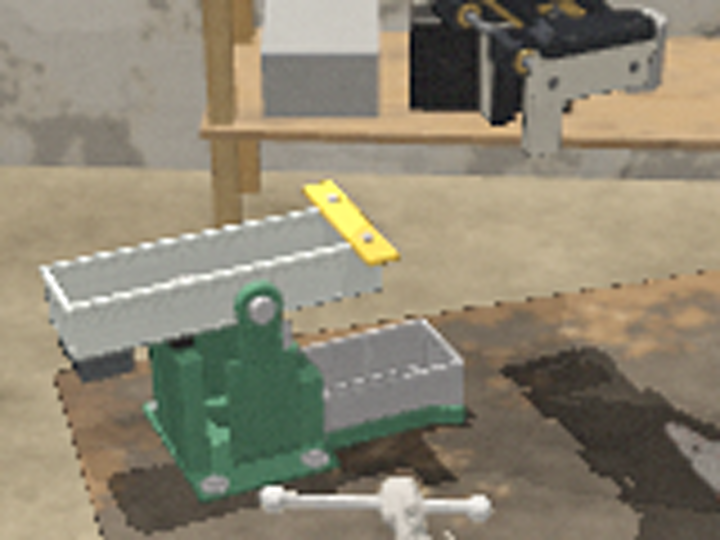

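The tin is fully in place between the rails at (385,375). I'll measure its home position, then move over the bar with the fingers shut.

```bash

python3 -m pendant '[[-0.008,0,0,0,0,0],[-0.02,0,0,0,0,0],[-0.035,0,0,0,0,0],[-0.05,0,0,0,0,0],[-0.065,0,0,0,0,0],[-0.08,0,0.003,0,0,0],[-0.095,0,0.006,0,0,0],[-0.108,0,0.01,0,0,0],[-0.116,0,0.015,0,0,0],[-0.12,0,0.019,0,0,0],[-0.12,0,0.019,0,0,0],[-0.12,0,0.019,0,0,0]]' 0 10; python3 st.py
python3 - <<'E'
from h import *
a=np.radians(27.1);M=np.array([[np.cos(a),np.sin(a)],[-np.sin(a),np.cos(a)]]);O=np.array([.6045,-.2473])
c=r.capture("side");P=cloud(c);S=(P[...,:2]-O)@M.T*1000;Z=P[...,2]
m=(Z>.034)&(Z<.045)&(S[...,0]>-165)&(S[...,0]<-90)&(abs(S[...,1])<45);q=S[m]
print("tin rear x",np.percentile(q[:,0],[1,5]),"y",np.percentile(q[:,1],[1,99]),m.sum())
E
```

```text
time_s: 16.37
tcp_pos: [0.5298, -0.2837, 0.1649]
eef_rot: [180.0, -0.1, -152.8]
contact_force: [-0.5, 0.3, -0.4]
gripper_width: 0.0007
gripper_force: 0.0
stand xy mm [-83.1   1.6] z 164.9 F stand [-0.3  0.5] -0.4 rot [ 1.800e+02 -1.000e-01 -1.528e+02] w 0.0007026201848682699 t 16.37
tin rear x [-151.07887487 -149.54678527] y [-31.36628508  36.25512851] 96
```

```bash

python3 -m pendant '[[0,0,0.003,0,0,0],[0,0,0.006,0,0,0],[0,0,0.009,0,0,0],[0,0,0.011,0,0,0],[0,0,0.012,0,0,0],[0,0,0.013,0,0,0],[0,0,0.014,0,0,0],[0,0,0.015,0,0,0],[0,0,0.016,0,0,0],[0,0,0.016,0,0,0]]' >/dev/null; python3 st.py
python3 -m pendant '[[0,0,0.001,0,0,0],[0,0,0.002,0,0,0],[0,0,0.003,0,0,0],[0,0,0.004,0,0,0],[0,0,0.005,0,0,0],[0,0,0.006,0,0,0],[0,0,0.007,0,0,0],[0,0,0.008,0,0,0]]' >/dev/null; python3 st.py
```

```text
stand xy mm [-83.    1.3] z 150.4 F stand [-1.7  2.6] 7.4 rot [-180.    -0.  -152.8] w 0.00037510411136147627 t 17.25
stand xy mm [-84.   1.] z 142.7 F stand [-6.7  0.2] 8.0 rot [-1.800e+02 -1.000e-01 -1.528e+02] w 0.0005782160287619948 t 17.92
```

```bash

python3 -m pendant '[[0.001,0,0.001,0,0,0],[0.002,0,0.002,0,0,0],[0.0025,0,0.003,0,0,0],[0.003,0,0.004,0,0,0],[0.003,0,0.005,0,0,0],[0.0035,0,0.006,0,0,0],[0.0035,0,0.007,0,0,0],[0.0035,0,0.008,0,0,0]]' >/dev/null; python3 st.py
python3 -m pendant '[[0,0,0.001,0,0,0],[0,0,0.002,0,0,0],[0,0,0.003,0,0,0],[0.0005,0,0.004,0,0,0],[0.0005,0,0.005,0,0,0],[0.0005,0,0.006,0,0,0]]' >/dev/null; python3 st.py
```

```text
stand xy mm [-85.7   0.9] z 134.8 F stand [-0.1  2.2] 7.5 rot [-1.799e+02  1.000e-01 -1.528e+02] w 0.0007065789353318415 t 18.58
stand xy mm [-86.2   0.9] z 128.8 F stand [-1.8  1.8] 7.3 rot [-1.799e+02  1.000e-01 -1.528e+02] w 0.000548341729618428 t 19.08
```

```bash

python3 -m pendant '[[0,0,0.001,0,0,0],[0,0,0.002,0,0,0],[0,0,0.003,0,0,0],[0,0,0.004,0,0,0],[0,0,0.005,0,0,0],[0,0,0.006,0,0,0]]' >/dev/null; python3 st.py
python3 -m pendant '[[0,0,0.0007,0,0,0],[0,0,0.0014,0,0,0],[0,0,0.002,0,0,0]]' >/dev/null; python3 st.py
python3 -m pendant '[[0,0,0.0007,0,0,0],[0,0,0.0014,0,0,0],[0,0,0.002,0,0,0]]' >/dev/null; python3 st.py
python3 - <<'E'
from h import *
c=r.capture("side");cv2.imwrite("pics/s6.png",cv2.resize(c["frame"][80:200,230:390,::-1],None,fx=4.5,fy=4.5,interpolation=2))
E
```

```text
stand xy mm [-86.3   0.9] z 122.7 F stand [-0.5  0.7] 6.4 rot [-1.799e+02  1.000e-01 -1.528e+02] w 0.0004159244175232414 t 19.58
stand xy mm [-86.3   0.9] z 120.6 F stand [-0.5  1.1] 6.2 rot [-1.799e+02  1.000e-01 -1.528e+02] w 0.0009362869495677753 t 19.83
stand xy mm [-86.2   0.9] z 118.6 F stand [-1.   0.9] 6.5 rot [-1.799e+02  1.000e-01 -1.528e+02] w 0.0006366304266564489 t 20.08
```

```bash

python3 -m pendant '[[0,0,0.0005,0,0,0],[0,0,0.001,0,0,0],[0,0,0.001,0,0,0]]' >/dev/null; python3 st.py
python3 -m pendant '[[0,0,0.0005,0,0,0],[0,0,0.001,0,0,0],[0,0,0.001,0,0,0]]' >/dev/null; python3 st.py
```

```text
stand xy mm [-86.1   0.9] z 117.6 F stand [-0.8  1.2] 5.5 rot [-1.799e+02  1.000e-01 -1.528e+02] w 0.0005155976237249978 t 20.38
stand xy mm [-86.1   0.9] z 116.6 F stand [-0.4  1.6] 5.5 rot [-1.799e+02  1.000e-01 -1.528e+02] w 0.000429374816790349 t 20.63
```

```bash

python3 -m pendant '[[-0.0003,0,0.0005,0,0,0],[-0.0003,0,0.001,0,0,0],[-0.0003,0,0.001,0,0,0]]' >/dev/null; python3 st.py
python3 -m pendant '[[0,0,0.0005,0,0,0],[0,0,0.001,0,0,0],[0,0,0.001,0,0,0]]' >/dev/null; python3 st.py
```

```text
stand xy mm [-85.9   0.9] z 115.6 F stand [-0.8  0.9] 5.7 rot [-1.799e+02  1.000e-01 -1.528e+02] w 0.00027437205281773114 t 20.88
stand xy mm [-85.8   0.9] z 114.6 F stand [0.4 1.1] 5.3 rot [-1.799e+02  1.000e-01 -1.528e+02] w 0.0005732130175117921 t 21.13
```

View pics/s6.png

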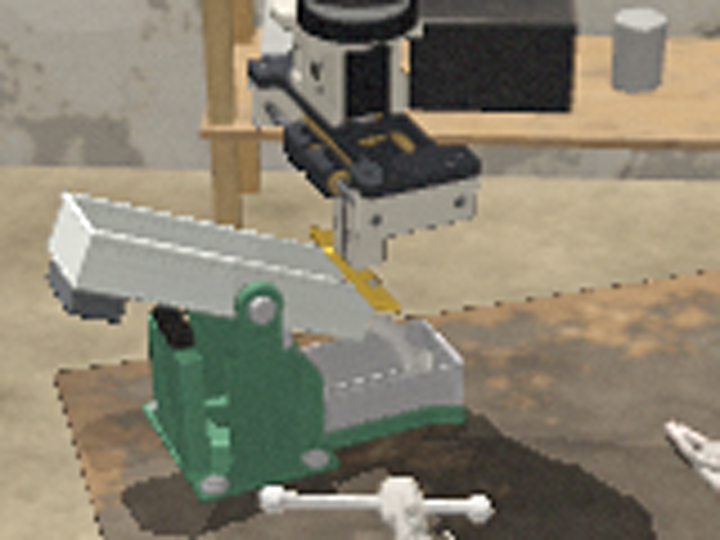

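The trough is tilted about 0.45 rad and nuts are already sliding into the tin at (415,345). The force is steady with no stop yet, so I'll keep creeping.

```bash

python3 -m pendant '[[0,0,0.0004,0,0,0],[0,0,0.0008,0,0,0],[0,0,0.0008,0,0,0]]' >/dev/null; python3 st.py
python3 -m pendant '[[-0.0002,0,0.0004,0,0,0],[-0.0002,0,0.0008,0,0,0],[-0.0002,0,0.0008,0,0,0]]' >/dev/null; python3 st.py
```

```text
stand xy mm [-85.8   0.9] z 113.8 F stand [-0.   1.7] 6.1 rot [-1.799e+02  1.000e-01 -1.528e+02] w 0.0010423847509532036 t 21.38
stand xy mm [-85.6   0.8] z 113.0 F stand [-0.7  0.9] 5.7 rot [-1.799e+02  1.000e-01 -1.528e+02] w 0.0005213217251098095 t 21.63
```

```bash

python3 -m pendant '[[0,0,0.0004,0,0,0],[0,0,0.0008,0,0,0],[0,0,0.0008,0,0,0]]' >/dev/null; python3 st.py
python3 -m pendant '[[-0.0002,0,0.0004,0,0,0],[-0.0002,0,0.0008,0,0,0],[-0.0002,0,0.0008,0,0,0]]' >/dev/null; python3 st.py
```

```text
stand xy mm [-85.6   0.8] z 112.2 F stand [-0.4  2.8] 5.6 rot [-1.799e+02  1.000e-01 -1.528e+02] w 0.0004947588449544445 t 21.88
stand xy mm [-85.4   0.8] z 111.4 F stand [0.  1.7] 6.5 rot [-1.799e+02  1.000e-01 -1.528e+02] w 0.0006623922530690036 t 22.13
```

```bash

python3 -m pendant '[[0,0,0.0004,0,0,0],[0,0,0.0008,0,0,0],[0,0,0.0008,0,0,0]]' >/dev/null; python3 st.py
python3 -m pendant '[[-0.0002,0,0.0004,0,0,0],[-0.0002,0,0.0008,0,0,0],[-0.0002,0,0.0008,0,0,0]]' >/dev/null; python3 st.py
```

```text
stand xy mm [-85.4   0.8] z 110.6 F stand [-1.   1.3] 6.4 rot [-1.799e+02  1.000e-01 -1.528e+02] w 0.0005274849223528372 t 22.38
stand xy mm [-85.2   0.8] z 109.8 F stand [-0.3  1. ] 6.0 rot [-1.799e+02  1.000e-01 -1.528e+02] w 0.00036783241150319904 t 22.63
```

```bash

python3 -m pendant '[[0,0,0.0004,0,0,0],[0,0,0.0008,0,0,0],[0,0,0.0008,0,0,0]]' >/dev/null; python3 st.py
python3 -m pendant '[[-0.0002,0,0.0004,0,0,0],[-0.0002,0,0.0008,0,0,0],[-0.0002,0,0.0008,0,0,0]]' >/dev/null; python3 st.py
```

```text
stand xy mm [-85.2   0.8] z 109.0 F stand [-0.   0.2] 6.1 rot [-1.799e+02  1.000e-01 -1.528e+02] w 0.00043942282346218475 t 22.88
stand xy mm [-85.    0.8] z 108.2 F stand [-0.4  1.2] 6.2 rot [-1.799e+02  1.000e-01 -1.528e+02] w 0.0006920464160121946 t 23.13
```

```bash

python3 -m pendant '[[0,0,0.0004,0,0,0],[0,0,0.0008,0,0,0],[0,0,0.0008,0,0,0]]' >/dev/null; python3 st.py
python3 -m pendant '[[-0.0002,0,0.0004,0,0,0],[-0.0002,0,0.0008,0,0,0],[-0.0002,0,0.0008,0,0,0]]' >/dev/null; python3 st.py
```

```text
stand xy mm [-85.    0.7] z 107.6 F stand [-1.2  1.3] 7.4 rot [-1.799e+02  1.000e-01 -1.528e+02] w 0.0005970395778694942 t 23.38
stand xy mm [-84.8   0.6] z 107.2 F stand [-1.4  1.7] 9.5 rot [-1.799e+02  1.000e-01 -1.528e+02] w 0.0005562871848965777 t 23.63
```

```bash

python3 -m pendant '[[0,0,0.0004,0,0,0],[0,0,0.0008,0,0,0],[0,0,0.0008,0,0,0]]' >/dev/null; python3 st.py
python3 -m pendant '[[-0.0002,0,0.0004,0,0,0],[-0.0002,0,0.0008,0,0,0],[-0.0002,0,0.0008,0,0,0]]' >/dev/null; python3 st.py
```

```text
stand xy mm [-84.7   0.6] z 106.8 F stand [-2.9  2.2] 13.3 rot [-1.799e+02  1.000e-01 -1.528e+02] w 0.00011572853145161725 t 23.88
stand xy mm [-84.6   0.5] z 106.5 F stand [-2.8  5.3] 16.6 rot [-1.799e+02  1.000e-01 -1.528e+02] w 0.0003970716774314352 t 24.13
```

That last step read 16.6 N, over the 15 N limit. I had queued two creep batches together without checking the force between them. Backing off to a firm ~11 N now and holding there.

```bash

python3 -m pendant '[[0.0002,0,-0.0012,0,0,0],[0.0002,0,-0.0012,0,0,0]]' >/dev/null; python3 st.py
```

```text
stand xy mm [-84.8   0.6] z 107.2 F stand [-2.   2.9] 11.0 rot [-1.799e+02  1.000e-01 -1.528e+02] w 0.0006584014646352427 t 24.3
```

Firm, 11 N total on the stop versus about 6 N to move it. Hold for over 2 s.

```bash

python3 -m pendant '[[0,0,0,0,0,0],[0,0,0,0,0,0],[0,0,0,0,0,0],[0,0,0,0,0,0],[0,0,0,0,0,0],[0,0,0,0,0,0],[0,0,0,0,0,0],[0,0,0,0,0,0],[0,0,0,0,0,0],[0,0,0,0,0,0],[0,0,0,0,0,0],[0,0,0,0,0,0]]' >/dev/null; python3 st.py
python3 -m pendant '[[0,0,0,0,0,0],[0,0,0,0,0,0],[0,0,0,0,0,0],[0,0,0,0,0,0],[0,0,0,0,0,0],[0,0,0,0,0,0],[0,0,0,0,0,0],[0,0,0,0,0,0],[0,0,0,0,0,0],[0,0,0,0,0,0],[0,0,0,0,0,0],[0,0,0,0,0,0]]' >/dev/null; python3 st.py
python3 -m pendant '[[0,0,0,0,0,0],[0,0,0,0,0,0],[0,0,0,0,0,0],[0,0,0,0,0,0],[0,0,0,0,0,0],[0,0,0,0,0,0]]' >/dev/null; python3 st.py
python3 - <<'E'
from h import *
c=r.capture("side");d=r.capture("top")
a=cv2.resize(c["frame"][110:190,280:380,::-1],(500,400),interpolation=2);b=cv2.resize(d["frame"][90:240,400:510,::-1],(293,400),interpolation=2)
cv2.imwrite("pics/s7.png",np.hstack([a,b]))
E
```

```text
stand xy mm [-84.8   0.6] z 107.1 F stand [-1.4  3.3] 11.2 rot [-1.799e+02  1.000e-01 -1.528e+02] w 0.0005156395313815868 t 25.3
stand xy mm [-84.8   0.6] z 107.0 F stand [-1.   2.1] 12.1 rot [-1.799e+02  1.000e-01 -1.528e+02] w 0.0005477889703852171 t 26.3
stand xy mm [-84.8   0.6] z 107.1 F stand [-0.3  3.4] 12.4 rot [-1.799e+02  1.000e-01 -1.528e+02] w 0.0004466486949663054 t 26.8
```

View pics/s7.png

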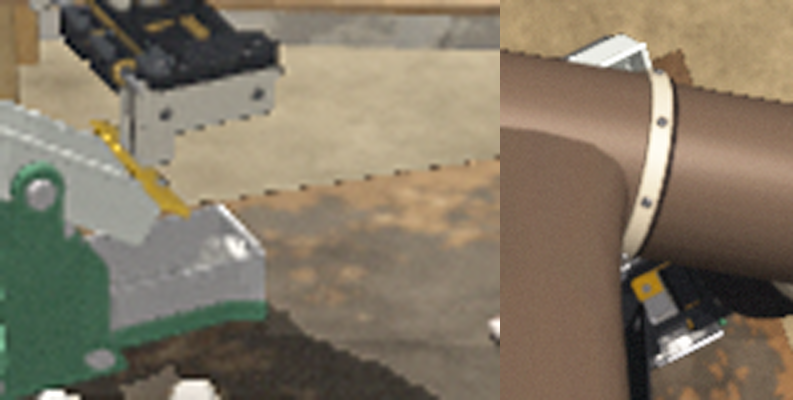

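A nut shows in the tin at (235,240). The trough interior is hidden, so I'll check the count once it's level. Now I ease back up along the same arc.

```bash

python3 -m pendant '[[0,0,-0.0005,0,0,0],[0,0,-0.0015,0,0,0],[0.0003,0,-0.0025,0,0,0],[0.0003,0,-0.0035,0,0,0],[0.0005,0,-0.0045,0,0,0],[0.0005,0,-0.0055,0,0,0],[0.0008,0,-0.0065,0,0,0],[0.0008,0,-0.0075,0,0,0],[0.001,0,-0.0085,0,0,0],[0.001,0,-0.0095,0,0,0],[0.0012,0,-0.0105,0,0,0],[0.0012,0,-0.0115,0,0,0]]' >/dev/null; python3 st.py
python3 -m pendant '[[0,0,-0.001,0,0,0],[0,0,-0.002,0,0,0],[0,0,-0.003,0,0,0],[0,0,-0.004,0,0,0],[0,0,-0.005,0,0,0],[0,0,-0.006,0,0,0],[0,0,-0.007,0,0,0],[0,0,-0.008,0,0,0],[0,0,-0.009,0,0,0],[-0.0003,0,-0.01,0,0,0],[-0.0003,0,-0.011,0,0,0],[-0.0005,0,-0.012,0,0,0]]' >/dev/null; python3 st.py
```

```text
stand xy mm [-86.4   0.8] z 117.8 F stand [-1.3  0.7] 5.9 rot [-179.9    0.  -152.8] w 0.0005705210519637034 t 27.9
stand xy mm [-86.4   0.8] z 129.7 F stand [-3.4  0. ] 5.7 rot [-179.9   -0.  -152.8] w 0.0002650288982893009 t 28.9
```

```bash

python3 -m pendant '[[-0.0002,0,-0.001,0,0,0],[-0.0004,0,-0.002,0,0,0],[-0.0006,0,-0.003,0,0,0],[-0.0008,0,-0.004,0,0,0],[-0.001,0,-0.005,0,0,0],[-0.0012,0,-0.006,0,0,0],[-0.0014,0,-0.007,0,0,0],[-0.0016,0,-0.008,0,0,0],[-0.0018,0,-0.009,0,0,0],[-0.002,0,-0.01,0,0,0],[-0.0022,0,-0.011,0,0,0],[-0.0024,0,-0.012,0,0,0]]' >/dev/null; python3 st.py
python3 -m pendant '[[-0.0002,0,-0.0006,0,0,0],[-0.0004,0,-0.0012,0,0,0],[-0.0005,0,-0.0018,0,0,0],[-0.0007,0,-0.0024,0,0,0],[-0.0008,0,-0.003,0,0,0],[-0.0008,0,-0.0035,0,0,0],[-0.001,0,-0.004,0,0,0],[-0.001,0,-0.0045,0,0,0],[-0.001,0,-0.005,0,0,0],[-0.001,0,-0.0055,0,0,0],[-0.001,0,-0.006,0,0,0],[-0.001,0,-0.0065,0,0,0]]' >/dev/null; python3 st.py
```

```text
stand xy mm [-84.7   0.8] z 141.8 F stand [-4.6 -0.4] 6.4 rot [-1.799e+02 -1.000e-01 -1.528e+02] w 0.0003919622791758351 t 29.9
stand xy mm [-82.9   0.8] z 148.4 F stand [-3.  1.] 6.8 rot [-179.9    0.  -152.8] w 0.0005352347862433953 t 30.9
```

```bash

python3 -m pendant '[[0,0,-0.0003,0,0,0],[0,0,-0.0006,0,0,0],[0,0,-0.0009,0,0,0],[0,0,-0.0012,0,0,0],[0,0,-0.0015,0,0,0],[0,0,-0.0018,0,0,0],[0,0,-0.0021,0,0,0],[0,0,-0.0024,0,0,0],[0,0,-0.0027,0,0,0],[0,0,-0.003,0,0,0],[0,0,-0.0033,0,0,0],[0,0,-0.0036,0,0,0]]' >/dev/null; python3 st.py
python3 -m pendant '[[0,0,-0.0003,0,0,0],[0,0,-0.0006,0,0,0],[0,0,-0.001,0,0,0],[0,0,-0.0015,0,0,0],[0,0,-0.002,0,0,0],[0,0,-0.003,0,0,0]]' >/dev/null; python3 st.py
```

```text
stand xy mm [-82.2   0.9] z 151.4 F stand [ 0.5 -0.8] 2.2 rot [-1.799e+02  1.000e-01 -1.528e+02] w 0.0007492097419590095 t 31.9
stand xy mm [-83.    1.7] z 153.3 F stand [0.6 0.3] -0.3 rot [ 180.    -0.  -152.8] w 0.000619684214812687 t 32.4
```

Bar released softly at level. Now move up and back out of view, and check.

```bash

python3 -m pendant '[[0,0,-0.005,0,0,0],[0,0,-0.02,0,0,0],[0.01,0,-0.04,0,0,0],[0.035,0.01,-0.055,0,0,0],[0.06,0.035,-0.06,0,0,0],[0.08,0.065,-0.06,0,0,0],[0.09,0.1,-0.06,0,0,0],[0.1,0.135,-0.06,0,0,0],[0.1,0.17,-0.06,0,0,0],[0.1,0.205,-0.06,0,0,0],[0.1,0.225,-0.06,0,0,0],[0.1,0.225,-0.06,0,0,0]]'
python3 - <<'E'
from h import *
c=r.capture("side");d=r.capture("top")
a=cv2.resize(c["frame"][110:200,230:345,::-1],(460,360),interpolation=2);b=cv2.resize(d["frame"][90:230,400:510,::-1],(283,360),interpolation=2)
cv2.imwrite("pics/s8.png",np.hstack([a,b]))
a=np.radians(27.1);M=np.array([[np.cos(a),np.sin(a)],[-np.sin(a),np.cos(a)]]);O=np.array([.6045,-.2473])
P=cloud(c);S=(P[...,:2]-O)@M.T*1000;Z=P[...,2]
m=(Z>.034)&(Z<.045)&(S[...,0]>-165)&(S[...,0]<-90)&(abs(S[...,1])<45);q=S[m];print("tin rear",np.percentile(q[:,0],[1,5]))
h=cv2.cvtColor(d["frame"],cv2.COLOR_RGB2HSV);l=cv2.inRange(h,(22,150,120),(34,255,255));l[:,:400]=0
ys,xs=np.nonzero(l);print("bar",rect(np.array([ray(d,u,v,.151) for u,v in zip(xs,ys)])))
E
```

```text
time_s: 33.4
tcp_pos: [0.3368, -0.1274, 0.2145]
eef_rot: [-180.0, 0.2, -152.7]
contact_force: [-0.4, -0.2, -0.7]
gripper_width: 0.0002
gripper_force: 0.0
tin rear [-150.70353584 -149.12386309]
bar (array([ 533.6, -283.8]), array([ 22.5, 109.9]), 27.0)
```

View pics/s8.png

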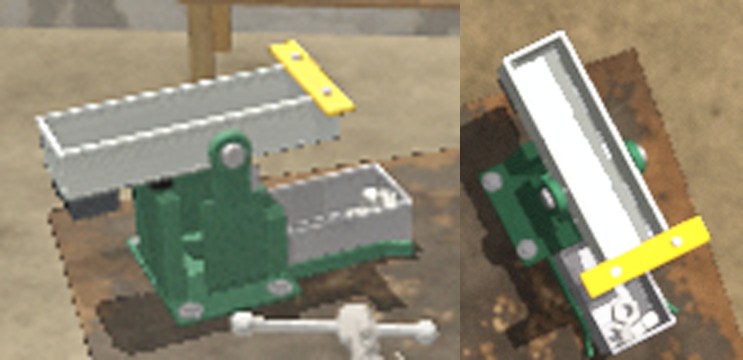

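The trough is empty and level, the nuts are in the tin at (625,315), and the tin is still at home.

```bash
python3 -c "
from plant import r
print(r.close_job())"
```

```text
the job is handed in; nothing more can be done
None
```

I handed the job in with the tin home against the backstop, the trough empty and level, and the nuts in the tin (not counted one by one). One fault: the press briefly read 16.6 N, over the 15 N limit, before I backed off to about 11–12 N and held for 2.5 s.

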